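# Feel along a curved chair rail

### The job

Feel the S-curved wooden chair rail for rough spots: with the gripper closed, set the fingertips lightly on its top face beside the tenon (the narrow tongue at one end) and run them along the middle of the top, following the curve in light contact without lifting off on the way, to the rounded end; then lift clear. The rail sits on springy rubber feet and may dip a few millimetres, but do not press it down hard, take hold of it or lift it, and leave the chisel, the tin and the offcut where they lie.

Things in the scene. Friction and masses are not known exactly. Their poses are not given: they have to be found in the camera images.
- rail (a joint): height of the brown wooden chair rail on its springy rubber feet, m: 0 at rest, positive pressed down (about 1.2 N per mm, hard stop at +0.010), negative lifted; it can only go up and down. S-curved bar 36 mm wide, 30 mm thick, flat level top 60 mm above the bench. One end has a tenon (tongue 14 x 14 mm, 35 mm long, at mid thickness), the other is rounded off.
- m1 (a point): unmarked point on the centre line of the rail's flat top face, number 1 of the seven counted from the tenon end (17 mm inside the tenon shoulder), which are 38 to 45 mm apart; z up, rides with the rail
- m2 (a point): unmarked point on the centre line of the rail's flat top face, number 2 of the seven counted from the tenon end, which are 38 to 45 mm apart; z up, rides with the rail
- m3 (a point): unmarked point on the centre line of the rail's flat top face, number 3 of the seven counted from the tenon end, which are 38 to 45 mm apart; z up, rides with the rail
- m4 (a point): unmarked point on the centre line of the rail's flat top face, number 4 of the seven counted from the tenon end (at mid length), which are 38 to 45 mm apart; z up, rides with the rail
- m5 (a point): unmarked point on the centre line of the rail's flat top face, number 5 of the seven counted from the tenon end, which are 38 to 45 mm apart; z up, rides with the rail
- m6 (a point): unmarked point on the centre line of the rail's flat top face, number 6 of the seven counted from the tenon end, which are 38 to 45 mm apart; z up, rides with the rail
- m7 (a point): unmarked point on the centre line of the rail's flat top face, number 7 of the seven counted from the tenon end (34 mm inside the tip of the rounded end), which are 38 to 45 mm apart; z up, rides with the rail
- rest: plywood board, 130 x 340 x 15 mm, screwed to the bench, that carries the rail; origin at the centre of its underside on the bench, y along the rail from tenon end to rounded end, z up. The rail's centre line is x = 26 mm * sin(2 pi y / 260 mm) for y from -130 mm (tenon shoulder) to +130 mm, with a half round of radius 18 mm beyond that
- chisel: loose wood chisel with dark handle, 32 x 274 x 26 mm, lying beside the rest; origin at the centre of its underside, y along it
- wax_tin: loose round tin, white and yellow, 82 mm across, 32 mm high, standing beside the rest; origin at the centre of its underside
- offcut: loose pale wooden offcut, 45 x 90 x 30 mm, lying beside the rest; origin at the centre of its underside, y along it
Mind the look-alikes: they are no part of the job. What is shaped like the wax_tin but orange is not meant. What is shaped like the offcut but turquoise is not meant.

How it is judged (in metres and radians):
On the way, in this order (a step that is already met when the one before it is completed fails the run):
1. the fingertips touch the rail's top at point number 1 of the seven counted from the tenon end (17 mm inside the tenon shoulder) (horizontal distance between the grasp point and m1 below 0.016 m and z of the grasp point in the frame of m1 above 0.006 m and contact force between the fingers and rail above 0.3 N), for 0.05 s.
2. the fingertips touch the rail's top at point number 2 of the seven counted from the tenon end (horizontal distance between the grasp point and m2 below 0.016 m and z of the grasp point in the frame of m2 above 0.006 m and contact force between the fingers and rail above 0.3 N), for 0.05 s.
3. the fingertips touch the rail's top at point number 3 of the seven counted from the tenon end (horizontal distance between the grasp point and m3 below 0.016 m and z of the grasp point in the frame of m3 above 0.006 m and contact force between the fingers and rail above 0.3 N), for 0.05 s.
4. the fingertips touch the rail's top at point number 4 of the seven counted from the tenon end (at mid length) (horizontal distance between the grasp point and m4 below 0.016 m and z of the grasp point in the frame of m4 above 0.006 m and contact force between the fingers and rail above 0.3 N), for 0.05 s.
5. the fingertips touch the rail's top at point number 5 of the seven counted from the tenon end (horizontal distance between the grasp point and m5 below 0.016 m and z of the grasp point in the frame of m5 above 0.006 m and contact force between the fingers and rail above 0.3 N), for 0.05 s.
6. the fingertips touch the rail's top at point number 6 of the seven counted from the tenon end (horizontal distance between the grasp point and m6 below 0.016 m and z of the grasp point in the frame of m6 above 0.006 m and contact force between the fingers and rail above 0.3 N), for 0.05 s.
7. the fingertips touch the rail's top at point number 7 of the seven counted from the tenon end (34 mm inside the tip of the rounded end) (horizontal distance between the grasp point and m7 below 0.016 m and z of the grasp point in the frame of m7 above 0.006 m and contact force between the fingers and rail above 0.3 N), for 0.05 s.
At the end, for the whole second after the job is handed in: The rail stands free at its rest height (within 2 mm), and the chisel, tin and offcut lie still within 20 mm of where they lay (value of joint rail between -0.002 and 0.002 m and distance of each of chisel, wax_tin, offcut from where it was at the start of the episode below 0.02 m and linear speed of each of chisel, wax_tin, offcut below 0.02 m/s); the robot touches nothing.
It fails at once if the rail is pressed with more than 20 N (contact force between any of the arm, the fingers and rail above 20 N).
It fails at once if the rail is lifted more than 4 mm (value of joint rail below -0.004 m).
It fails at once if the fingers reach down round the rail, so that the TCP is less than 6 mm above its top ((horizontal distance between the grasp point and m1 below 0.03 m or horizontal distance between the grasp point and m2 below 0.03 m or horizontal distance between the grasp point and m3 below 0.03 m or horizontal distance between the grasp point and m4 below 0.03 m or horizontal distance between the grasp point and m5 below 0.03 m or horizontal distance between the grasp point and m6 below 0.03 m or horizontal distance between the grasp point and m7 below 0.03 m) and z of the grasp point in the frame of m4 below 0.006 m).
It fails at once if the fingertips hover 15 to 50 mm over the middle of the rail instead of touching it ((horizontal distance between the grasp point and m3 below 0.02 m or horizontal distance between the grasp point and m4 below 0.02 m or horizontal distance between the grasp point and m5 below 0.02 m) and z of the grasp point in the frame of m4 between 0.034 and 0.069 m).
It fails at once if the chisel, tin or offcut is moved more than 20 mm (distance of any of chisel, wax_tin, offcut from where it was at the start of the episode above 0.02 m).
It also fails if it takes over 38 s, if anything falls off the work surface, if the arm or the gripper's body presses on something with over 40 N, if the wrist force passes 120 N, or if a joint passes its speed limit or range.

### The arm

A 6-joint arm with a two-finger parallel gripper is mounted at the origin on a cart in front of the work surface, level with it; the furniture and walls round the work are solid. World frame = base frame: x ahead of the robot, y to its left, z up, the work surface at z = 0. Lengths are in mm, angles in rad, forces in N, time in s.
With the tool pointing down it reaches from about 300 to 775 mm from the base axis. Payload 14.6 kg.
Tool frame: the origin (TCP) lies between the finger pads, 19 mm behind the fingertips; this is the grasp point; z points along the fingers, y is the line along which they close (so a half turn about z gives the same grasp; the last joint's range is limited). The gripper opens to 94 mm and grips with 3 to 60 N. Pads are 16 mm wide; open, the fingers measure 119 mm over their backs; the gripper's body (75 mm by 177 mm) begins 78 mm behind the grasp point.
Start: joints at [-1.414, 0.3, 1.521, -0, 1.321, -0.067], TCP at [122.059, -536.275, 224.246] pointing down, gripper open.
Joint ranges: [-3.03, 3.03], [-0.79, 2.21], [0.23, 2.52], [-1.04, 4.18], [0, 3.07], [-2.55, 2.55]. Speed limits (rad/s): [2.22, 2.22, 2.57, 3.14, 3.14, 3.14].

### API

Orientations are given as [roll, pitch, yaw] about the fixed x, y, z axes, in that order (R = Rz(yaw) Ry(pitch) Rx(roll)).
In Python, from cell import manip, camera gives the robot as it stands.
- The arm moves only by the tool move_arm, never from a script. Its arguments are lists of equal length, an entry for each row: "dp": the shift along the world's x, y, z in mm, a list of three; "rotation": the turn, a rotation vector about the world's x, y, z in rad, a list of three; "hand": the opening, from 0 (shut) to 1 (fully open). A call has 1 to 10 rows; each row shifts and turns the commanded pose from where the row before left it; what a row does not reach is not made up. A row lasts 1/8 s, in which the tool goes at most 62.5 mm and 10.7 degrees, less where a joint would pass 70% of its speed; a pose out of reach is approached as far as the arm can. A call with a gripper value outside its range is refused whole. The fingers move at their own pace and stop on an object; "newtons" is the grip in N (left out, the last holds). Time passes only in rows, so rows that do not move let the fingers close. It gives the time, the measured TCP pose, the force, the opening and the grip force at its end, in the units of the state.
- manip.read_state(): the state, without advancing time (a new reading comes with each control period).
- camera(name): name is "side" or "top"; returns a dict with "image" (384x512x3 uint8, red, green, blue), "fx", "fy", "cx", "cy" (pixels), "k1" (the pictures are not rectified: a ray, as slopes to the right and down, at radius r is drawn at 1 + k1 r^2 times it, then the intrinsics apply), "R" (3x3) and "t" (3): a world point X has camera coordinates R X + t. Camera axes: x right, y down, z forward; pixel columns grow to the right and rows downward; lengths in mm; the calibration is good to about 2 mm. A picture is of the moment at which its call begins. There is no depth.
- manip.sign_off(): hands the job in; it is judged then, once.
The state is a dict: "clock": time; "joints": joint angles; "qd": joint speeds; "effort": joint torques, N m; "eef_pos": TCP position; "eef_rot": TCP orientation; "wrist_force": force on the tool from outside, world axes, zero at the start; "moment": the same for the moment, N m; "finger_gap": finger opening in mm; "finger_force": force on a finger pad.
Only numpy, scipy, OpenCV 4.12 (cv2) and the standard library are available. Lean on these libraries where they do the work, as an engineer would, in place of code of your own. Each camera call takes 0.05 s, during which the arm holds its last target. There are 200 camera calls.

## Working session

There is one attempt and no reset: what is moved stays moved. The work goes in short steps, Python scripts to look and compute and a tool call to move; the robot and the scene stay as the last step left them, time stands still between calls to the robot, and variables do not carry over. Pictures are saved under pics/ and viewed, at most 10 in all, crops included, and the job is handed in when it is done.

Besides the shell and the picture viewer there is one more tool, called after "Emit:" by a JSON object that holds its "method" and its "body". move_arm: Moves the arm, as the interface text tells. Its arguments: {"type":"object","properties":{"dp":{"type":"array","items":{"type":"array","items":{"type":"number"}}},"rotation":{"type":"array","items":{"type":"array","items":{"type":"number"}}},"hand":{"type":"array","items":{"type":"number"}},"newtons":{"type":"number"}},"required":["dp","rotation","hand"]}

```bash
mkdir -p pics
python3 - <<'E'
from cell import manip, camera
import cv2,pickle
d={}
for n in("top","side"):
    c=camera(n);d[n]=c;cv2.imwrite(f"pics/{n}0.png",c["image"][:,:,::-1]);print(n,c["fx"],c["k1"],c["R"],c["t"])
pickle.dump(d,open("c0.pkl","wb"))
print(manip.read_state())
E
```

```text
top 383.8227536675638 0.038731937950994215 [[ 0.01013197 -0.99994655 -0.0020594 ]
 [-0.98299601 -0.00958255 -0.1833767 ]
 [ 0.18334716  0.00388235 -0.98304056]] [ 32.06494912 542.46418948 844.65739042]
side 399.3939321763932 0.04310477057009232 [[-0.97105911 -0.23883104  0.00198645]
 [-0.10056092  0.40129671 -0.91041115]
 [ 0.21663729 -0.88426279 -0.41369989]] [516.73339881 111.37671052 814.88329106]
{'clock': 0.1, 'joints': array([-1.41361599e+00,  3.00395462e-01,  1.52150267e+00, -1.54084055e-05,
        1.32069468e+00, -6.65765632e-02]), 'qd': array([ 4.00252052e-04, -1.65201208e-03, -1.49773502e-03,  2.55429520e-05,
       -7.14870984e-04, -1.25931260e-03]), 'effort': array([ 8.63024543e-04, -5.32645833e+01, -3.53282940e+01,  7.09645939e-02,
        2.34782294e-02, -7.18992328e-05]), 'eef_pos': array([ 122.01517851, -536.08060867,  223.76098062]), 'eef_rot': array([-3.14059373e+00, -5.16452976e-05,  2.23760700e-01]), 'wrist_force': array([-0.08974307,  0.12289292,  0.06984328]), 'moment': array([-0.03191761,  0.00126688, -0.01244332]), 'finger_force': 0.0, 'finger_gap': 93.81215742875523}
```

View pics/top0.png

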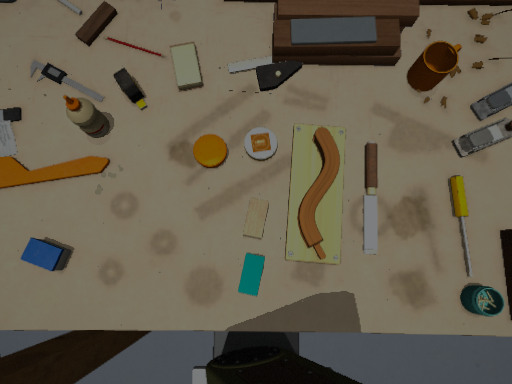

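View pics/side0.png

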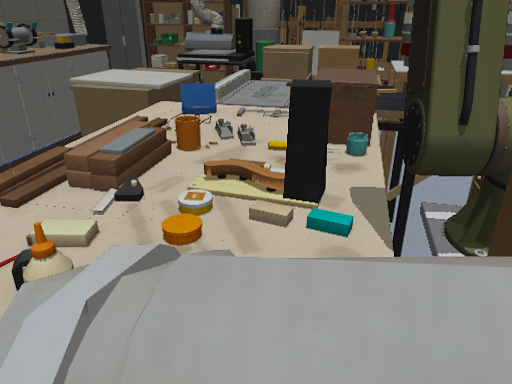

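```bash
cat > h.py <<'E'
import numpy as np,cv2,pickle
def K(c): return np.array([[c["fx"],0,c["cx"]],[0,c["fy"],c["cy"]],[0,0,1.]])
def D(c): return np.array([c["k1"],0,0,0,0.])
def ray(c,uv,z):
    # world points on plane z
    n=cv2.undistortPoints(np.array(uv,float).reshape(-1,1,2),K(c),D(c)).reshape(-1,2)
    d=np.c_[n,np.ones(len(n))]@c["R"]; o=-c["R"].T@c["t"]
    return o+d*((z-o[2])/d[:,2])[:,None]
def proj(c,X):
    return cv2.projectPoints(np.array(X,float).reshape(-1,1,3),cv2.Rodrigues(c["R"])[0],c["t"],K(c),D(c))[0].reshape(-1,2)
E
python3 - <<'E'
from h import *
d=pickle.load(open("c0.pkl","rb"));c=d["top"];s=d["side"]
print("cams",-c["R"].T@c["t"],-s["R"].T@s["t"], "tcp in side",proj(s,[122,-536,224]))
hsv=cv2.cvtColor(c["image"],cv2.COLOR_RGB2HSV)
roi=np.zeros((384,512),np.uint8);roi[110:275,275:358]=1
print(hsv[180,330],hsv[240,330],hsv[180,320],hsv[180,280],hsv[250,321])
b=((hsv[...,0]>20)&(hsv[...,0]<35)&(hsv[...,1]>70)&(roi>0)).astype(np.uint8)
r=((hsv[...,0]<16)&(hsv[...,1]>120)&(roi>0)).astype(np.uint8)
for n,m,z in(("board",b|r,15),("rail",r,60)):
    k=max(cv2.findContours(m,cv2.RETR_EXTERNAL,cv2.CHAIN_APPROX_NONE)[0],key=cv2.contourArea)
    p=ray(c,k.reshape(-1,2),z)[:,:2]
    print(n,cv2.contourArea(k),cv2.minAreaRect(k), cv2.minAreaRect(p.astype(np.float32)))
    if n=="rail":
        np.save("rail.npy",p)
v=c["image"].copy(); v[r>0]//=2
cv2.imwrite("pics/crop1.png",cv2.resize(np.hstack([c["image"][110:275,275:358],v[110:275,275:358]])[:,:,::-1],None,fx=3.6,fy=3.6,interpolation=0))
E
```

```text
cams [378.0497199   33.98217092 929.87380131] [336.44471243 799.28784279 437.4892627 ] tcp in side [[428.31118243  82.51333181]]
[ 15 183 113] [ 31  88 127] [ 14 180 115] [ 20  63 126] [ 14 178 113]
board 7182.5 ((316.40777587890625, 193.42953491210938), (56.044769287109375, 138.3253173828125), 3.6913859844207764) ((555.202392578125, -127.5302734375), (130.8830108642578, 339.38946533203125), 85.69952392578125)
rail 1930.5 ((317.4825439453125, 191.78939819335938), (32.83223342895508, 128.05458068847656), 8.939565658569336) ((549.4663696289062, -125.01168823242188), (74.14237976074219, 300.2495422363281), 79.49034881591797)
```

View pics/crop1.png

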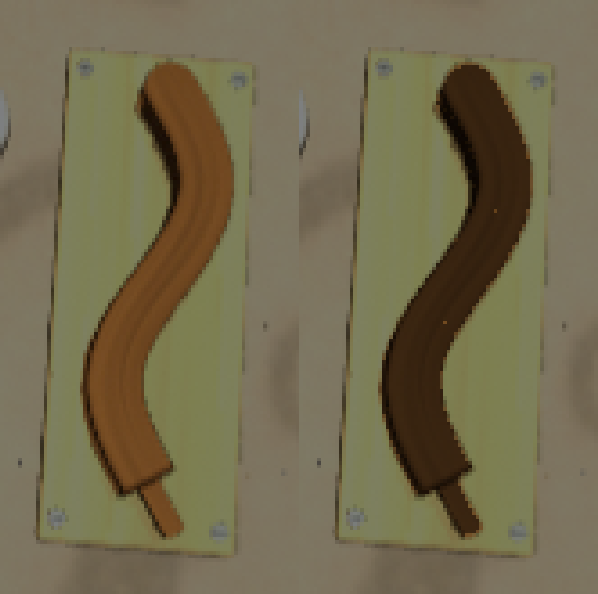

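```bash
cat >> h.py <<'E'
def model(cx,cy,yaw,y):
    y=np.asarray(y,float);x=26*np.sin(2*np.pi*y/260)
    a=np.array([np.cos(yaw),np.sin(yaw)]);b=np.array([-a[1],a[0]])
    return np.array([cx,cy])+x[:,None]*a+y[:,None]*b
E
python3 - <<'E'
from h import *
d=pickle.load(open("c0.pkl","rb"));c=d["top"];s=d["side"]
print("base",proj(s,[[0,0,0],[0,0,400]]))
for z in(0,60,150,250,350): print(z,ray(s,[[285,195],[325,200]],z).round(),proj(c,ray(s,[[305,198]],z)).round())
pose=(555.2,-127.5,np.radians(-94.3))
p=np.load("rail.npy");a=pose[2]
R=np.array([[np.cos(a),np.sin(a)],[-np.sin(a),np.cos(a)]])
q=(p-pose[:2])@R.T   # local
for y in range(-120,140,20):
    w=q[abs(q[:,1]-y)<3][:,0]; x=26*np.sin(2*np.pi*y/260)
    sl=26*2*np.pi/260*np.cos(2*np.pi*y/260); h=18*np.hypot(1,sl)
    print(y,round(w.min()-(x-h),1),round(w.max()-(x+h),1))
print("tip",q[:,1].max()-148,"tenon",q[:,1].min())
v=c["image"].copy()
for u in proj(c,np.c_[model(*pose,np.linspace(-130,148,80)),np.full(80,60)]): v[int(round(u[1])),int(round(u[0]))]=(0,0,255)
w=s["image"][50:300,180:400]
print(s["image"][140,308],s["image"][100,308])
cv2.imwrite("pics/crop2.png",np.hstack([cv2.resize(v[110:275,275:358],(250,500)),cv2.resize(w,(440,500))])[:,:,::-1])
E
```

```text
base [[512.21763322 243.74542561]
 [583.44105431  27.42670673]]
0 [[ 480. -114.    0.]
 [ 378. -109.    0.]] [[308. 244.]]
60 [[460.  11.  60.]
 [373.  15.  60.]] [[257. 248.]]
150 [[431. 199. 150.]
 [364. 202. 150.]] [[164. 254.]]
250 [[398. 408. 250.]
 [354. 410. 250.]] [[ 30. 265.]]
350 [[365. 617. 350.]
 [345. 618. 350.]] [[-163.  280.]]
-120 -2.7 -2.1
-100 -3.0 -2.0
-80 -0.9 -1.2
-60 -0.9 -0.6
-40 -0.7 -0.2
-20 1.7 -0.5
0 0.7 -0.6
20 0.7 -1.4
40 0.4 -0.9
60 -1.5 -2.6
80 -5.4 -2.4
100 -7.2 -2.3
120 -5.3 -2.8
tip -3.5907550992216954 tenon -158.25125016027647
[20 20 21] [23 24 23]
```

View pics/crop2.png

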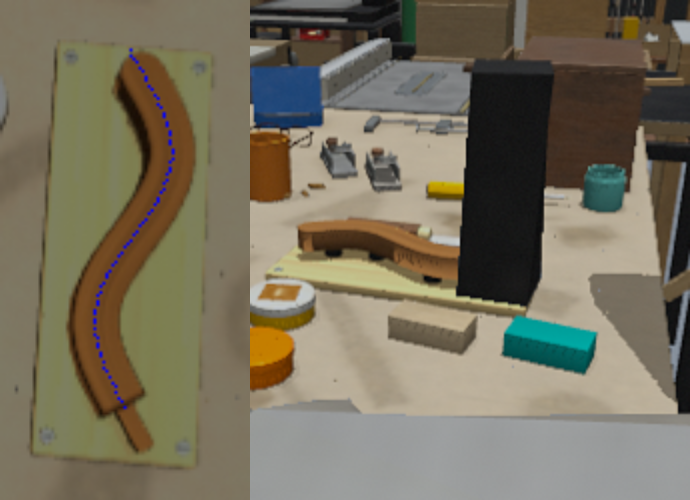

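Run:
```python
from h import *
print(model(553.8,-126.4,np.radians(-94.3),np.r_[-116,-114:115:19,118]).round(1))
```

```text
[[ 438.8 -109.1]
 [ 440.9 -108.1]
 [ 460.5  -99.9]
 [ 479.9  -95.7]
 [ 498.9  -96.7]
 [ 517.5 -102.9]
 [ 535.7 -113.5]
 [ 553.8 -126.4]
 [ 571.9 -139.3]
 [ 590.1 -149.9]
 [ 608.7 -156.1]
 [ 627.7 -157.1]
 [ 647.1 -152.9]
 [ 666.7 -144.7]
 [ 670.9 -142.7]]
```

Emit:
{"method": "move_arm", "body": {"dp": [[30,40,0],[35,45,0],[35,45,0],[35,45,0],[35,45,0],[35,45,0],[35,45,0],[35,45,0],[30,35,0],[0,0,0]], "rotation": [[0,0,0],[0,0,0],[0,0,0],[0,0,0],[0,0,0],[0,0,0],[0,0,0],[0,0,0],[0,0,0],[0,0,0]], "hand": [0,0,0,0,0,0,0,0,0,0], "newtons": 5}}

```text
clock: 1.35
eef_pos: [428.1, -144.3, 223.9]
eef_rot: [-3.141, 0.0, 0.228]
wrist_force: [-0.2, -0.3, -0.5]
finger_gap: 0.6
finger_force: 0.0
```

Emit:
{"method": "move_arm", "body": {"dp": [[7,18,0],[7,19,0],[0,0,-30],[0,0,-30],[0,0,-30],[0,0,-20],[0,0,-10],[0,0,0],[0,0,0]], "rotation": [[0,0,0],[0,0,0],[0,0,0],[0,0,0],[0,0,0],[0,0,0],[0,0,0],[0,0,0],[0,0,0]], "hand": [0,0,0,0,0,0,0,0,0]}}

```text
clock: 2.48
eef_pos: [441.3, -109.5, 105.0]
eef_rot: [3.141, -0.001, 0.224]
wrist_force: [-0.3, 0.0, 0.7]
finger_gap: 0.3
finger_force: 0.0
```

Run:
```python
from h import *
from cell import manip,camera
c=camera("top")["image"];s=camera("side")["image"]
a=cv2.resize(c[110:290,230:380],(400,480));b=cv2.resize(s[50:250,200:366],(398,480))
cv2.imwrite("pics/near.png",np.hstack([a,b])[:,:,::-1]);print(manip.read_state()["eef_pos"])
```

```text
[ 441.35736166 -109.45024806  104.94695169]
```

View pics/near.png

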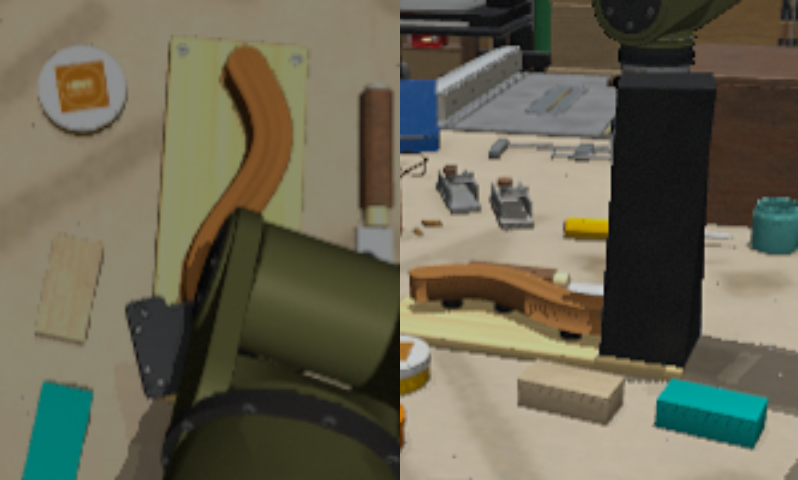

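The fingers are above the tenon end, at about (205,290) in the left crop. In the side view they are hidden by a black foreground block that stays put. Next I'll lower gently.

Emit:
{"method": "move_arm", "body": {"dp": [[0,0,-10],[0,0,-8],[0,0,-4],[0,0,-2],[0,0,-1],[0,0,0]], "rotation": [[0,0,0],[0,0,0],[0,0,0],[0,0,0],[0,0,0],[0,0,0]], "hand": [0,0,0,0,0,0]}}

```text
clock: 3.32
eef_pos: [441.1, -109.3, 79.3]
eef_rot: [3.141, -0.0, 0.224]
wrist_force: [0.6, 0.5, 0.3]
finger_gap: 0.2
finger_force: 0.0
```

Emit:
{"method": "move_arm", "body": {"dp": [[0,0,-1],[0,0,-1],[0,0,-1],[0,0,0],[0,0,0]], "rotation": [[0,0,0],[0,0,0],[0,0,0],[0,0,0],[0,0,0]], "hand": [0,0,0,0,0]}}

```text
clock: 3.95
eef_pos: [441.2, -109.3, 76.4]
eef_rot: [3.141, -0.0, 0.224]
wrist_force: [0.2, -0.0, 3.5]
finger_gap: 0.3
finger_force: 1.6
```

Emit:
{"method": "move_arm", "body": {"dp": [[10,5,0],[9.5,4.5,0],[10,2.5,0],[9.5,1.5,0],[9.5,0,0],[9.5,-1,0],[9.5,-2.5,0],[9,-3.5,0],[0,0,0]], "rotation": [[0,0,0],[0,0,0],[0,0,0],[0,0,0],[0,0,0],[0,0,0],[0,0,0],[0,0,0],[0,0,0]], "hand": [0,0,0,0,0,0,0,0,0]}}

```text
clock: 5.08
eef_pos: [518.6, -103.2, 76.4]
eef_rot: [3.141, -0.002, 0.224]
wrist_force: [1.3, -0.6, 3.8]
finger_gap: 0.9
finger_force: 1.6
```

Emit:
{"method": "move_arm", "body": {"dp": [[8.5,-5,0],[9,-5.5,0],[9,-6.5,0],[9,-6.5,0],[9,-6.5,0],[9,-6,0],[9,-5.5,0],[9,-5,0],[0,0,0]], "rotation": [[0,0,0],[0,0,0],[0,0,0],[0,0,0],[0,0,0],[0,0,0],[0,0,0],[0,0,0],[0,0,0]], "hand": [0,0,0,0,0,0,0,0,0]}}

```text
clock: 6.2
eef_pos: [590.0, -149.9, 76.4]
eef_rot: [3.14, -0.001, 0.224]
wrist_force: [3.1, -1.4, 2.7]
finger_gap: 0.3
finger_force: 1.6
```

Emit:
{"method": "move_arm", "body": {"dp": [[9.5,-3.5,0],[9.5,-2.5,0],[9.5,-1,0],[9.5,0,0],[9.5,1.5,0],[9.5,2.5,0],[10,4,0],[10,4.5,0],[2,1,0],[0,0,0]], "rotation": [[0,0,0],[0,0,0],[0,0,0],[0,0,0],[0,0,0],[0,0,0],[0,0,0],[0,0,0],[0,0,0],[0,0,0]], "hand": [0,0,0,0,0,0,0,0,0,0]}}

```text
clock: 7.45
eef_pos: [668.6, -142.4, 76.4]
eef_rot: [-3.142, -0.001, 0.224]
wrist_force: [1.7, 1.4, 3.4]
finger_gap: 0.3
finger_force: 1.6
```

Emit:
{"method": "move_arm", "body": {"dp": [[0,0,3],[0,0,10],[0,0,30],[0,0,40],[0,0,40],[0,0,0],[0,0,0],[0,0,0]], "rotation": [[0,0,0],[0,0,0],[0,0,0],[0,0,0],[0,0,0],[0,0,0],[0,0,0],[0,0,0]], "hand": [0,0,0,0,0,0,0,0]}}

```text
clock: 8.45
eef_pos: [667.6, -142.7, 197.9]
eef_rot: [-3.141, 0.002, 0.224]
wrist_force: [-0.8, 0.1, 0.0]
finger_gap: -0.1
finger_force: 0.0
```

Run:
```python
from cell import manip
s=manip.read_state();print(s["eef_pos"],s["wrist_force"]);print(manip.sign_off())
```

```text
[ 667.61053515 -142.68517276  197.88018046] [-0.83980536  0.13877127  0.00539324]
the job is handed in; nothing more can be done
None
```

I ran the closed fingertips along the rail's top from the tenon end to the rounded end, at about 3 to 4 N each time I read the force, then lifted clear and handed the job in at about 8.5 s; the hand-in returned no verdict, and I took no picture afterwards to check the chisel, tin and offcut.

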